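# Close four junction boxes from a stack of covers

## Task

The four covers in the stack belong to the four open junction boxes standing on the blue mat. Take the stack apart and set each cover, right side up and square, on the box of its own shape and size, so that its rib drops inside the rim and the cover lies flat and closes the box. Set the covers down rather than dropping them, and do not push the boxes about or tip them.

Things in the scene. Friction and masses are not known exactly. Their poses are not given: they have to be found in the camera images.
- cover_long: Long rectangular grey cover, 68 mm (its x) by 126 mm (its y), screw heads at the corners; lowest of the stack, on the mat. Skirt 18 mm high, under it a centred rib 48 x 106 mm, 5 mm high: 23 mm in all. Origin: centre of the rib's underside; z up. Fits either way round. In the stack each rib rests on the top of the next larger cover, so the skirt above hangs 5 mm clear of it.
- cover_medium: Medium rectangular grey cover, 62 mm (its x) by 90 mm (its y), screw heads at the corners; second from below in the stack, on the long cover. Skirt 18 mm high, under it a centred rib 42 x 70 mm, 5 mm high: 23 mm in all. Origin: centre of the rib's underside; z up. Fits either way round.
- cover_square: Square grey cover, 54 x 54 mm, screw heads at the corners; third from below, on the medium cover. Skirt 18 mm high, under it a centred rib 34 x 34 mm, 5 mm high: 23 mm in all. Origin: centre of the rib's underside; z up. Fits in any quarter turn.
- cover_round: Round grey cover, 42 mm diameter, two screw heads; the top of the stack. Skirt 18 mm high, under it a centred rib 22 mm in diameter, 5 mm high: 23 mm in all. Origin: centre of the rib's underside; z up. Fits at any angle.
- box_long: Open long light grey box with a circuit board in it, 68 mm (x) by 126 mm (y), 50 mm high, walls 3 mm; a white cable gland (26 mm thick) sticks 27 mm out of its +y side, axis 22 mm up. Loose, about 300 g. Origin: centre of the underside, z up. With its cover seated, the cover's origin is 45 mm above this one. The mat's top is at z = 3 mm; the clutter between is lower than the boxes.
- box_medium: Open medium light grey box with a circuit board in it, 62 mm (x) by 90 mm (y), 45 mm high, walls 3 mm; a white cable gland (26 mm thick) sticks 27 mm out of its +y side, axis 22 mm up. Loose, about 220 g. Origin: centre of the underside, z up. With its cover seated, the cover's origin is 40 mm above this one.
- box_square: Open square light grey box with a circuit board in it, 54 x 54 mm, 40 mm high, walls 3 mm; a white cable gland (23 mm thick) sticks 27 mm out of its +y side, axis 20 mm up. Loose, about 150 g. Origin: centre of the underside, z up. With its cover seated, the cover's origin is 35 mm above this one.
- box_round: Open round light grey box with a terminal block in it, 42 mm diameter, 36 mm high, walls 3 mm; a grey pipe spout (19 mm thick) sticks 22 mm out of its +y side, axis 17 mm up. Loose, about 110 g. Origin: centre of the underside, z up. With its cover seated, the cover's origin is 31 mm above this one.
Not all that is in view belongs to the job. Leave any purple look-alike of the box_medium alone. What is shaped like the box_square but orange is not meant.

How it is judged:
By the outcome, as a careful person would: the job done as asked, in the order asked, and still so for the second after the job is handed in, with the robot touching nothing.
It also fails if it takes over 109 s, if anything falls off the work surface, if the arm or the gripper's body presses on something with over 40 N, if the wrist force passes 120 N, or if a joint passes its speed limit or range.

## Robot

A 7-joint arm with a two-finger parallel gripper is mounted at the origin on the work surface. World frame = base frame: x ahead of the robot, y to its left, z up, the work surface at z = 0. Lengths are in m, angles in rad, forces in N, time in s.
With the tool pointing down it reaches from about 0.375 to 0.925 m from the base axis. Payload 3.1 kg.
Tool frame: the origin (TCP) lies between the finger pads; the fingertips stand 19 mm ahead of it and the grasp point (between the pads) is the TCP; z points along the fingers, y is the direction in which the jaws open and shut (so a half turn about z gives the same grasp; the last joint's range is limited). The gripper opens to 85 mm and grips with 20 to 120 N. Pads are 22 mm wide; open, the fingers measure 114 mm over their backs; the gripper's body (76 mm by 85 mm) begins 54 mm behind the grasp point. The pads swing forward as they close: fully open they stand 13 mm farther back than shut.
Start: joints at [1.094, 0.383, 0.044, 1.598, -0.018, 1.161, -0.05], TCP at [0.24, -0.604, 0.25] pointing down, gripper open.
Joint ranges: [-2.61, 2.61], [-0.41, 2.15], [-1.48, 1.57], [0, 2.5], [-1.57, 4.71], [0.05, 1.97], [-2.85, 2.85]. Speed limits (rad/s): [2.79, 2.79, 3.14, 3.14, 3.14, 3.14, 3.14].

## Interface

Orientations are given as a unit quaternion [x, y, z, w].
In Python, from bench import move_ptp, movel, move_j, move_gripper, pause, inverse_kinematics, read_camera, camera_params, MotionError, sign_off, look_for, tip_of, read_time_s, read_qpos, read_joint_vel, read_effort, read_eef_pos, read_tcp_rot, read_ft_force, read_ft_torque, read_finger_gap gives the robot as it stands. Calls block until the motion is done:
- move_ptp(position, orientation): joint-space move of the TCP to a pose.
- movel(position, orientation=None, speed=0.15): straight line of the TCP; orientation=None keeps the orientation; speed is the mean speed in m/s.
- move_j(angles): joint-space move.
- move_gripper(opening, effort=None): finger opening in m; effort is the grip in N (None keeps the last); returns when the fingers have stopped.
- pause(seconds).
- inverse_kinematics(position, orientation): joint angles nearest the present ones, or None.
- read_camera(name): name is "scene" or "side" or "wrist"; returns the picture (420x560x3 uint8, red, green, blue); there is no depth.
- camera_params(name): a dict with "K" (3x3 intrinsics, pixels), "camera_from_world" (4x4, takes a point from world to camera coordinates). Camera axes: x right, y down, z forward; pixel columns grow to the right and rows downward; lengths in m; the calibration is good to about 2 mm. The wrist camera is an equidistant fisheye: a pixel r from the principal point sees the ray r / f radians off the axis. A picture is of the moment at which its call begins: read the wrist's pose just before it. camera_params takes no time and is no camera call; for the wrist camera it gives the pose at the moment of the call.
A pose or a line that the arm cannot do raises MotionError and nothing moves.
- sign_off(): hands the job in, once; it reports no verdict.
Trained networks look in the newest picture that a camera, given by its name, has taken for a name from the list of things; names that differ only in an ending like _2 or _b are one class to them, and where a whole thing is asked for, a point or a joint stands for the part that bears it (a point fixed in the world has none). Each returns a list of dicts, best first, with "confidence" (0 to 1); they miss things now and then, are a little off and sometimes report something else, mostly with a low value. They report only what shows in the picture. A call takes as long as a camera call. They do not tell look-alikes from the thing itself.
- look_for(camera, name): "at" ([column, row] in pixels, amid what is visible of it).
- tip_of(camera, name): "at" ([column, row] in pixels: a listed point, or the origin of a listed thing).
Readings, each from a call of its own:
- read_time_s(): time.
- read_qpos(): joint angles.
- read_joint_vel(): joint speeds.
- read_effort(): joint torques, N m.
- read_eef_pos(): TCP position.
- read_tcp_rot(): TCP orientation.
- read_ft_force(): force on the tool from outside, world axes, zero at the start.
- read_ft_torque(): the same for the moment, N m.
- read_finger_gap(): finger opening in m.
Only numpy, scipy, OpenCV 4.12 (cv2) and the standard library are available. Lean on these libraries where they do the work, as an engineer would, in place of code of your own. Each camera call takes 0.05 s, during which the arm holds its last target. There are 200 camera calls.

## Working session

There is one attempt and no reset: what is moved stays moved. The work goes in short steps, each a Python script; the robot and the scene stay as the last script left them, time stands still between calls to the robot, and variables do not carry over. Pictures are saved under pics/ and viewed, about 12 in all and at most 16, crops included, and the job is handed in when it is done.

```bash
ls; mkdir -p pics
python3 - <<'E'
from bench import *
import cv2,numpy as np
for c in ["scene","side","wrist"]:
    im=read_camera(c); cv2.imwrite(f"pics/{c}0.png",im[:,:,::-1])
    p=camera_params(c); print(c,np.round(p["K"],1).tolist(),np.round(p["camera_from_world"],3).tolist())
    for n in ["cover_long","cover_medium","cover_square","cover_round","box_long","box_medium","box_square","box_round"]:
        print(n,[(np.round(d["at"]).tolist(),round(d["confidence"],2)) for d in tip_of(c,n)][:4])
print(read_time_s(),read_eef_pos(),read_tcp_rot())
a=cv2.imread("pics/scene0.png");b=cv2.imread("pics/side0.png")
E
```

```text
pics
scene [[385.2, 0.0, 276.4], [0.0, 385.2, 210.7], [0.0, 0.0, 1.0]] [[0.231, 0.973, 0.023, -0.136], [0.557, -0.113, -0.823, -0.248], [-0.798, 0.203, -0.568, 1.259], [0.0, 0.0, 0.0, 1.0]]
cover_long [([391.0, 248.0], 0.69)]
cover_medium [([390.0, 241.0], 0.8), ([279.0, 265.0], 0.51)]
cover_square [([393.0, 229.0], 0.56)]
cover_round [([397.0, 217.0], 0.68)]
box_long [([359.0, 198.0], 0.63), ([391.0, 247.0], 0.55)]
box_medium [([156.0, 287.0], 0.94), ([202.0, 208.0], 0.7)]
box_square [([277.0, 264.0], 0.84), ([332.0, 296.0], 0.68)]
box_round [([151.0, 223.0], 0.77)]
side [[449.0, 0.0, 276.7], [0.0, 449.0, 212.8], [0.0, 0.0, 1.0]] [[0.954, -0.299, 0.014, -0.541], [-0.196, -0.662, -0.724, 0.156], [0.225, 0.688, -0.69, 0.645], [0.0, 0.0, 0.0, 1.0]]
cover_long [([273.0, 153.0], 0.62), ([313.0, 235.0], 0.36)]
cover_medium [([276.0, 146.0], 0.8)]
cover_square [([272.0, 135.0], 0.61)]
cover_round [([272.0, 131.0], 0.81)]
box_long [([184.0, 171.0], 0.58), ([273.0, 134.0], 0.3)]
box_medium [([376.0, 346.0], 0.94), ([190.0, 326.0], 0.8), ([311.0, 233.0], 0.48)]
box_square [([315.0, 235.0], 0.86), ([349.0, 199.0], 0.81), ([246.0, 395.0], 0.54)]
box_round [([247.0, 395.0], 0.72)]
wrist [[325.2, 0.0, 280.3], [0.0, 325.2, 212.5], [0.0, 0.0, 1.0]] [[0.37, -0.929, 0.0, -0.65], [-0.882, -0.351, 0.316, -0.041], [-0.293, -0.117, -0.949, 0.38], [0.0, 0.0, 0.0, 1.0]]
cover_long []
cover_medium []
cover_square []
cover_round []
box_long []
box_medium []
box_square []
box_round []
1.35 [ 0.24043444 -0.60392278  0.25028203] [9.82110098e-01 1.88307604e-01 3.20423362e-05 9.90433347e-06]
```

View pics/scene0.png

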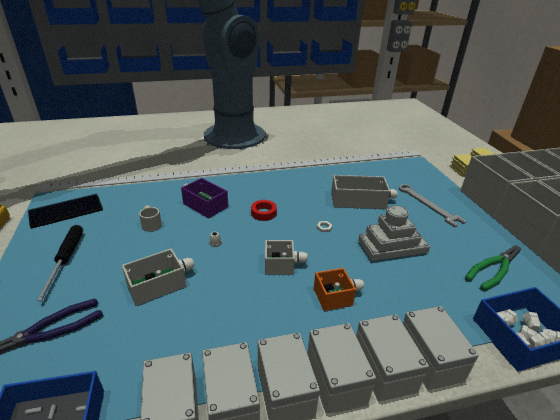

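View pics/side0.png

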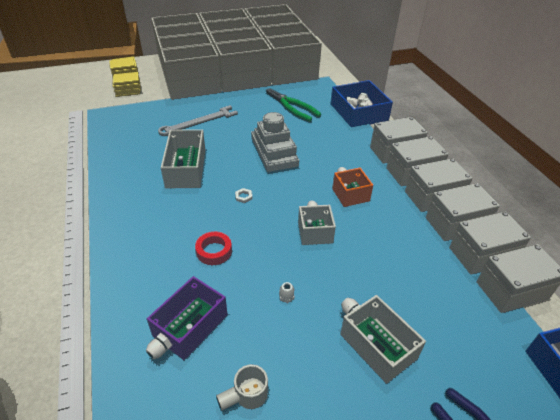

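View pics/wrist0.png

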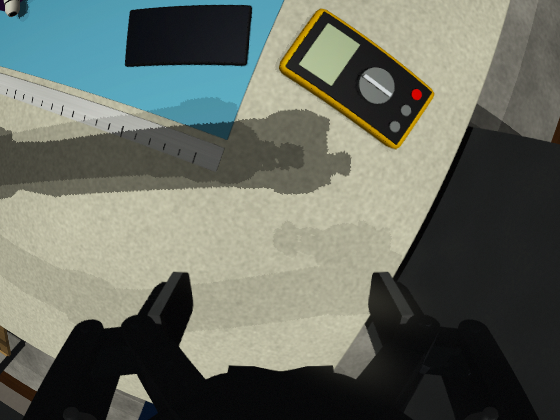

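Scene view: stack at (394,235); grey boxes are long (360,192), square (280,257), medium (156,275) and round (151,218). Look-alikes to leave alone are purple medium (205,197), orange square (335,288), and the row of grey closed boxes at the front edge. I'll fit poses from silhouettes.

```bash
cat > h.py <<'E'
from bench import *
import cv2, numpy as np, json
from scipy.optimize import minimize, least_squares
from scipy.spatial.transform import Rotation as R
DIM={"long":(.068,.126,.050,.026,.022,.027),"medium":(.062,.090,.045,.026,.022,.027),
     "square":(.054,.054,.040,.023,.020,.027),"round":(.042,.042,.036,.019,.017,.022)}
ORD=["long","medium","square","round"]; MAT=.003
def project(P,p,fish):
    T=p["camera_from_world"];K=p["K"];c=P@T[:3,:3].T+T[:3,3]
    if fish:
        r=np.linalg.norm(c[:,:2],axis=1);th=np.arctan2(r,c[:,2]);s=th/np.maximum(r,1e-9)
        return np.c_[K[0,0]*c[:,0]*s+K[0,2],K[1,1]*c[:,1]*s+K[1,2]]
    return np.c_[K[0,0]*c[:,0]/c[:,2]+K[0,2],K[1,1]*c[:,1]/c[:,2]+K[1,2]]
def ring(n,rd=False,s=0):
    a,b=DIM[n][0]/2-s,DIM[n][1]/2-s
    if n=="round": t=np.linspace(0,2*np.pi,32,endpoint=False);return np.c_[a*np.cos(t),a*np.sin(t)]
    e=np.linspace(-1,1,7)[:-1]
    return np.r_[np.c_[e*a,-b+0*e],np.c_[a+0*e,e*b],np.c_[-e*a,b+0*e],np.c_[-a+0*e,-e*b]]
def prism(xy,z0,z1): return np.r_[np.c_[xy,np.full(len(xy),z0)],np.c_[xy,np.full(len(xy),z1)]]
def parts(kind,x,y,a):
    """list of convex vertex sets in world"""
    out=[]
    if kind=="stack":
        for i,n in enumerate(ORD):
            out.append(prism(ring(n),MAT+.023*i+.005,MAT+.023*i+.023))
            out.append(prism(ring(n,s=.010),MAT+.023*i,MAT+.023*i+.005))
    elif kind.startswith("c_"):
        for n in ORD[:ORD.index(kind[2:])+1]:
            i=ORD.index(n);out.append(prism(ring(n),MAT+.023*i+.005,MAT+.023*i+.023))
    else:
        d=DIM[kind];out.append(prism(ring(kind),MAT,MAT+d[2]))
        t=np.linspace(0,2*np.pi,16);c=np.c_[d[3]/2*np.cos(t),0*t,MAT+d[4]+d[3]/2*np.sin(t)]
        out.append(np.r_[c+[0,d[1]/2-.004,0],c+[0,d[1]/2+d[5],0]])
    M=np.array([[np.cos(a),-np.sin(a)],[np.sin(a),np.cos(a)]])
    return [np.c_[P[:,:2]@M.T+[x,y],P[:,2]] for P in out]
def obs(im,seed):
    hsv=cv2.cvtColor(im,cv2.COLOR_RGB2HSV)
    m=~((hsv[...,0]>90)&(hsv[...,0]<112)&(hsv[...,1]>110))
    m=cv2.morphologyEx(m.astype(np.uint8),cv2.MORPH_OPEN,np.ones((3,3)))
    n,l=cv2.connectedComponents(m,connectivity=4)
    k=l[int(seed[1])-3:int(seed[1])+4,int(seed[0])-3:int(seed[0])+4].ravel();k=k[k>0]
    m=(l==np.bincount(k).argmax()).astype(np.uint8)
    c,_=cv2.findContours(m,cv2.RETR_EXTERNAL,cv2.CHAIN_APPROX_NONE)
    return cv2.drawContours(m,c,-1,1,-1)
U=4
def model(kind,q,p,fish,shape):
    m=np.zeros((shape[0]*U,shape[1]*U),np.uint8)
    for P in parts(kind,*q):
        uv=(project(P,p,fish)+.5)*U-.5
        cv2.fillConvexPoly(m,np.round(cv2.convexHull((uv*16).astype(np.float32))).astype(np.int32),1,shift=4)
    return m
def fit(kind,views,q0,yaws):
    """views: list of (mask,params,fish)"""
    big=[]
    for mk,p,f in views:
        ys,xs=np.nonzero(mk);b=[max(0,ys.min()-15),ys.max()+16,max(0,xs.min()-15),xs.max()+16]
        p2=dict(K=p["K"].copy(),camera_from_world=p["camera_from_world"]);p2["K"][0,2]-=b[2];p2["K"][1,2]-=b[0]
        c=mk[b[0]:b[1],b[2]:b[3]]
        big.append((cv2.resize(c.astype(np.float32),None,fx=U,fy=U,interpolation=cv2.INTER_LINEAR)>.5,p2,f,c.shape,c.sum()))
    def cost(v):
        return sum(np.count_nonzero(model(kind,v/[100,100,10],p,f,s)!=B)/U/U/n for B,p,f,s,n in big)/len(big)
    best=None
    for a in yaws:
        v=np.array([q0[0]*100,q0[1]*100,a*10])
        r=minimize(cost,v,method="Nelder-Mead",options=dict(initial_simplex=[v,v+[1,0,0],v+[0,1,0],v+[0,0,2]],xatol=.005,fatol=1e-5,maxiter=150))
        if best is None or r.fun<best.fun: best=r
    return best.x/[100,100,10],best.fun
def tri(uvs,ps):
    A=[]
    for uv,p in zip(uvs,ps):
        P=p["K"]@p["camera_from_world"][:3];A+=[uv[0]*P[2]-P[0],uv[1]*P[2]-P[1]]
    X=np.linalg.svd(np.array(A))[2][-1];return X[:3]/X[3]
E
cat > m1.py <<'E'
from h import *
S={"stack":((394,238),(274,143)),"long":((360,192),(184,158)),"square":((280,257),(317,224)),"medium":((153,277),(382,336)),"round":((151,218),(251,385))}
ims=[cv2.imread(f"pics/{c}0.png")[...,::-1].copy() for c in("scene","side")];ps=[camera_params(c) for c in("scene","side")]
res={}
for k,s in S.items():
    X=tri(s,ps);v=[(obs(i,a),p,False) for i,a,p in zip(ims,s,ps)]
    q,c=fit(k,v,X[:2],np.arange(0,2*np.pi,np.pi/4) if k!="stack" else np.arange(0,np.pi,np.pi/4))
    res[k]=q.tolist();print(k,np.round(X,3),np.round(q,4),round(c,3),[int(m[0].sum()) for m in v],np.hypot(*q[:2]).round(3))
    for (m,p,f),im in zip(v,ims):
        for P in parts(k,*q): cv2.polylines(im,[cv2.convexHull(np.round(project(P,p,f)).astype(np.int32))],True,(255,0,0))
json.dump(res,open("res.json","w"))
cv2.imwrite("pics/ov.png",np.hstack([cv2.resize(ims[0][170:310,110:450],None,fx=1.17,fy=1.17),cv2.resize(ims[1][90:420,140:440],None,fx=1,fy=1)[:int(140*1.17)]])[...,::-1]) if 0 else None
a=cv2.resize(ims[0][170:310,110:450],(800,329));b=cv2.resize(ims[1][100:420,130:450],(270,270))
cv2.imwrite("pics/ov.png",a[...,::-1])
p=camera_params("wrist");T=p["camera_from_world"];c=-T[:3,:3].T@T[:3,3]
Rt=R.from_quat(read_tcp_rot()).as_matrix();print("cam in tcp",Rt.T@(c-read_eef_pos()),"axis",Rt.T@T[2,:3])
E
python3 m1.py
```

```text
stack [0.635 0.235 0.028] [0.6341 0.2331 3.1332] 0.267 [4493, 1982] 0.676
long [0.449 0.242 0.024] [ 0.449   0.2391 -0.2649] 0.403 [4539, 2923] 0.509
square [ 0.637 -0.005  0.022] [ 0.6353 -0.007   6.0756] 0.051 [1197, 1421] 0.635
medium [ 0.644 -0.237  0.025] [ 0.641  -0.2369  0.3242] 0.033 [2614, 4543] 0.683
round [ 0.455 -0.248  0.021] [ 0.4548 -0.2494  1.7566] 0.051 [498, 1637] 0.519
cam in tcp [ 0.08100506 -0.00042428 -0.12303824] axis [-3.16041005e-01  2.04132392e-04  9.48745509e-01]
```

View pics/ov.png

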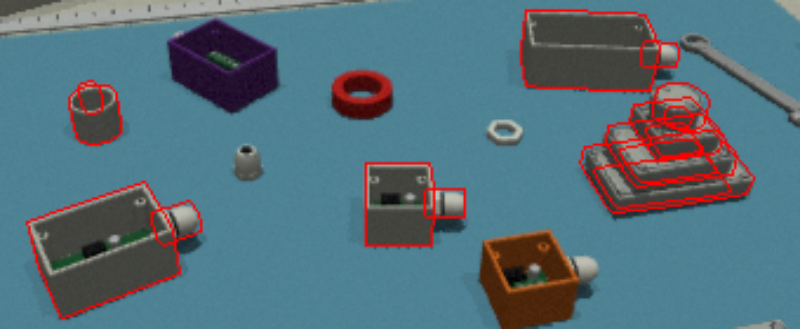

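```bash
cat > m2.py <<'E'
from h import *
res=json.load(open("res.json"));d={}
for k in ["round","medium","square","long","stack"]:
    x,y,_=res[k]; move_ptp([x-.04,y,.25 if k!="stack" else .27],[1,0,0,0]); pause(.15)
    p=camera_params("wrist");im=read_camera("wrist");cv2.imwrite(f"pics/w_{k}.png",im[...,::-1])
    np.savez(f"w_{k}.npz",im=im,K=p["K"],T=p["camera_from_world"]);print(k,read_time_s())
E
cat > m3.py <<'E'
from h import *
res=json.load(open("res.json"));out=[]
for k in ["round","medium","square","long","stack"]:
    z=np.load(f"w_{k}.npz");p=dict(K=z["K"],camera_from_world=z["T"]);im=z["im"].copy();q=res[k]
    s=project(np.array([[q[0],q[1],.04 if k!="stack" else .09]]),p,True)[0];mk=obs(im,s)
    a0=[q[2]] if k!="stack" else [0,.4,-.4]; 
    if k=="round": a0=np.arange(0,6.2,.8)
    if k in("long",): a0=[q[2],0,.3]
    q,c=fit(k,[(mk,p,True)],q,a0);res[k]=q.tolist();print(k,s.round(),np.round(q,4),round(c,3),mk.sum())
    for P in parts(k,*q): cv2.polylines(im,[cv2.convexHull(np.round(project(P,p,True)).astype(np.int32))],True,(255,0,0))
    u,v=np.clip(s.astype(int),[130,105],[430,315]);out.append(cv2.resize(im[v-105:v+105,u-130:u+130],None,fx=1.02,fy=1.02))
json.dump(res,open("res2.json","w"))
h,w=out[0].shape[:2];out.append(np.zeros_like(out[0]))
cv2.imwrite("pics/ov2.png",np.vstack([np.hstack(out[:3]),np.hstack(out[3:])])[...,::-1])
E
python3 m2.py && python3 m3.py
```

```text
round 3.0167
medium 3.9917
square 5.1083
long 6.4833
stack 7.4583
round [279. 147.] [ 0.4543 -0.249   1.7518] 0.028 1681
medium [279. 146.] [ 0.6406 -0.2366  0.3226] 0.027 6041
square [276. 148.] [ 0.6345 -0.0063  6.0683] 0.039 3369
long [279. 149.] [ 0.4491  0.2394 -0.265 ] 0.02 9134
stack [282. 149.] [ 0.6345  0.2359 -0.003 ] 0.03 6830
```

View pics/ov2.png

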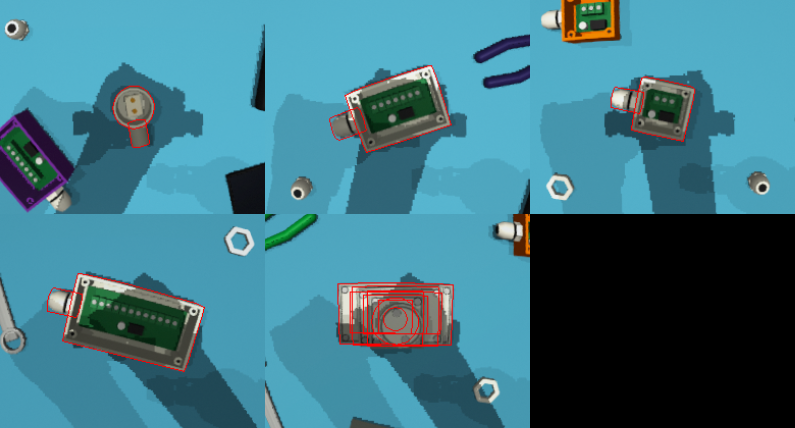

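View pics/w_stack.png

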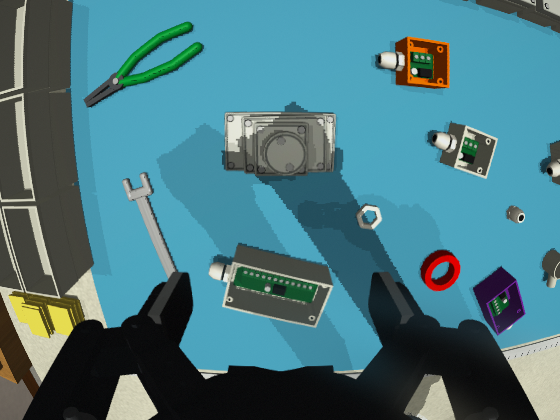

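Run:
```python
from h import *
res=json.load(open("res2.json"));z=np.load("w_stack.npz");im=z["im"][95:195,210:350]
b=cv2.resize(im,None,fx=5.7,fy=5.7,interpolation=cv2.INTER_CUBIC)
for g in range(0,140,10): cv2.putText(b,str(210+g),(int(g*5.7),10),0,.35,(255,255,0)); cv2.line(b,(int(g*5.7),12),(int(g*5.7),18),(255,255,0))
for g in range(0,100,10): cv2.putText(b,str(95+g),(0,int(g*5.7)+4),0,.35,(255,255,0))
cv2.imwrite("pics/st.png",np.clip(b*1.3,0,255)[...,::-1])
```

```text
[ WARN:0@0.153] global loadsave.cpp:1063 imwrite_ Unsupported depth image for selected encoder is fallbacked to CV_8U.
```

View pics/st.png

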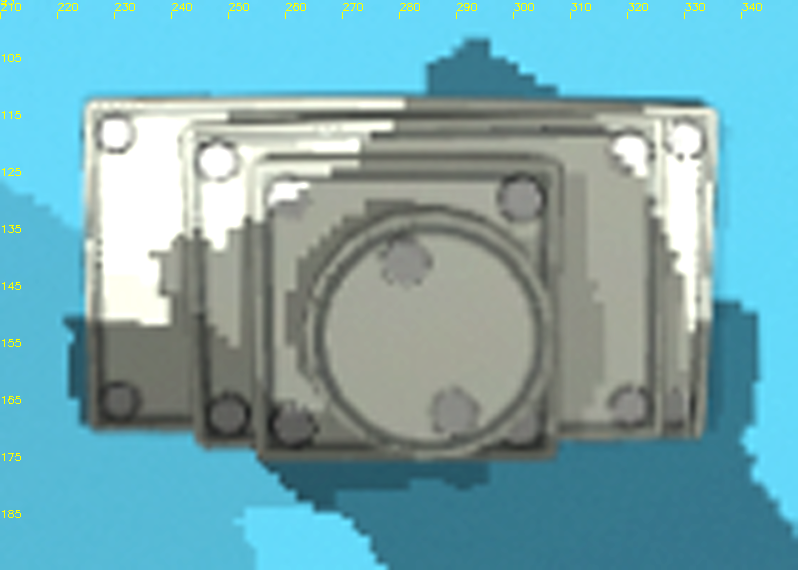

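Run:
```python
from h import *
z=np.load("w_stack.npz");K,T=z["K"],z["T"]
def ray(d,h):
    u=np.array(d)/5.7+[210,95]-.4; m=(u-K[:2,2])/K[0,0];th=np.hypot(*m);v=np.r_[m/th*np.sin(th),np.cos(th)]
    v=T[:3,:3].T@v;c=-T[:3,:3].T@T[:3,3];return (c+v*(h-c[2])/v[2])[:2]
for n,i,cs in [("long",0,[(87,100),(717,105),(703,437),(82,430)]),("medium",1,[(183,125),(662,118),(657,437),(197,447)]),("square",2,[(255,155),(562,155),(553,458),(258,458)]),("round",3,[(305,331),(555,331),(430,205),(430,458)])]:
  for f in (.005,.014,.023):
    h=MAT+.023*i+f;P=np.array([ray(c,h) for c in cs])
    if n=="round": print(n,f,P.mean(0).round(4),np.linalg.norm(P[0]-P[1]).round(4),np.linalg.norm(P[2]-P[3]).round(4));continue
    e=[np.linalg.norm(P[j]-P[(j+1)%4]).round(4) for j in range(4)]
    l=(P[0]-P[1])+(P[3]-P[2]);s=(P[0]-P[3])+(P[1]-P[2])
    print(n,f,P.mean(0).round(4),e,"yaw from y-axis",np.arctan2(-l[0],l[1]).round(3),"from x",np.arctan2(s[1],s[0]).round(3))
```

```text
long 0.005 [0.6332 0.236 ] [np.float64(0.1301), np.float64(0.0707), np.float64(0.1324), np.float64(0.0702)] yaw from y-axis -0.007 from x -0.026
long 0.014 [0.6341 0.236 ] [np.float64(0.127), np.float64(0.069), np.float64(0.1293), np.float64(0.0685)] yaw from y-axis -0.007 from x -0.026
long 0.023 [0.635 0.236] [np.float64(0.124), np.float64(0.0673), np.float64(0.1262), np.float64(0.0669)] yaw from y-axis -0.007 from x -0.026
medium 0.005 [0.6325 0.2305] [np.float64(0.0928), np.float64(0.0637), np.float64(0.0919), np.float64(0.0642)] yaw from y-axis 0.023 from x 0.019
medium 0.014 [0.6335 0.2306] [np.float64(0.0905), np.float64(0.0621), np.float64(0.0897), np.float64(0.0626)] yaw from y-axis 0.023 from x 0.019
medium 0.023 [0.6345 0.2307] [np.float64(0.0882), np.float64(0.0605), np.float64(0.0874), np.float64(0.061)] yaw from y-axis 0.023 from x 0.019
square 0.005 [0.6302 0.2341] [np.float64(0.0556), np.float64(0.0566), np.float64(0.0551), np.float64(0.0566)] yaw from y-axis 0.003 from x -0.006
square 0.014 [0.6314 0.2341] [np.float64(0.0542), np.float64(0.0551), np.float64(0.0537), np.float64(0.0551)] yaw from y-axis 0.003 from x -0.006
square 0.023 [0.6325 0.2341] [np.float64(0.0527), np.float64(0.0536), np.float64(0.0522), np.float64(0.0536)] yaw from y-axis 0.003 from x -0.006
round 0.005 [0.6289 0.2302] 0.0429 0.0441
round 0.014 [0.6302 0.2303] 0.0417 0.0428
round 0.023 [0.6314 0.2305] 0.0404 0.0416
```

```bash
cat > pp.py <<'E'
from h import *
W={"round":(.0173,.042),"square":(.0153,.054),"medium":(.0135,.062),"long":(.012,.068)}
C={"round":(.6302,.2303,0),"square":(.6314,.2341,0),"medium":(.6335,.2306,.021),"long":(.634,.236,-.015)}
def quat(a): return (R.from_euler("z",a)*R.from_quat([1,0,0,0])).as_quat()
def near(p,a):
    """jaw yaw a or a+pi, whichever needs least joint travel"""
    q0=np.array(read_qpos());o=[]
    for b in(a,a+np.pi,a-np.pi):
        j=inverse_kinematics(p,quat(b))
        if j is not None:o.append((np.abs(np.array(j)-q0).max(),b))
    return min(o)[1]
def go(n):
    tip,w=W[n];x,y,a=C[n];i=ORD.index(n);bx,by,ba=json.load(open("res2.json"))[n]
    surf=MAT+.023*i;off=.0075+tip;t0=read_time_s()
    a=near([x,y,.2],a+np.pi/2);move_ptp([x,y,surf+off+.05],quat(a));move_gripper(min(w+.016,.085),40)
    f0=np.array(read_ft_force());movel([x,y,surf+off],speed=.1)
    print(n,"df down",(np.array(read_ft_force())-f0).round(1));move_gripper(w-.01,40)
    print("gap",round(read_finger_gap(),4),"z",np.round(read_eef_pos()[2]-surf-off,4))
    movel([x,y,surf+off+.012],speed=.05);movel([x,y,max(.17,surf+off+.05)],speed=.2)
    print("gap lifted",round(read_finger_gap(),4),"F",np.round(read_ft_force(),1))
    m=np.pi/2 if n=="square" else np.pi
    da=0 if n=="round" else (ba-C[n][2]+m/2)%m-m/2
    b=a+da
    z=MAT+DIM[n][2]-.005+off
    move_ptp([bx,by,z+.04],quat(b));movel([bx,by,z+.006],speed=.1);pause(.1)
    f0=read_ft_force()[2]
    for dz in np.arange(.004,-.0021,-.001):
        movel([bx,by,z+dz],speed=.02);f=read_ft_force()[2]-f0
        if f>2:break
    print("seat dz",round(dz,4),"f",round(f,1),np.round(read_eef_pos()-np.array([bx,by,z]),4))
    pause(.1);move_gripper(w+.012,40);pause(.1);movel([bx,by,z+.06],speed=.15)
    print("dt",read_time_s()-t0,"t",read_time_s())
E
python3 -c "
from pp import *
go('round')
b=json.load(open('res2.json'))['round'];move_ptp([b[0]-.02,b[1],.25],[1,0,0,0]);
im=read_camera('wrist');s=read_camera('side');sc=read_camera('scene')
cv2.imwrite('pics/a1.png',np.hstack([cv2.resize(im[60:300,180:380],(400,480)),cv2.resize(s[300:420,180:280],(400,480))])[...,::-1])
print(read_time_s())"
```

```text
round df down [ 0.6 -0.1  0.6]
gap 0.0403 z 0.0012
gap lifted 0.0401 F [-0.   0.1 -1.2]
seat dz 0.0 f 7.2 [ 0.0003 -0.0001  0.001 ]
dt 8.2167 t 15.675
17.0583
```

View pics/a1.png

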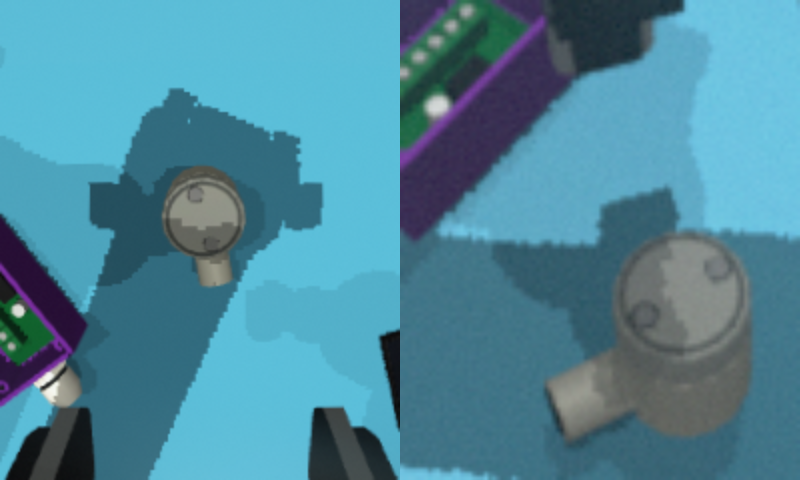

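The round cover is seated: flat, flush with the box outline in both crops. Next is the square one.

```bash
cat > look.py <<'E'
from pp import *
import sys
go(sys.argv[1])
b=json.load(open('res2.json'))[sys.argv[1]]
move_ptp([b[0]-.03,b[1],.25],[1,0,0,0]);pause(.1);im=read_camera('wrist')
move_ptp([.5945,.2359,.27],[1,0,0,0]);pause(.1);p=camera_params('wrist');st=read_camera('wrist');s=read_camera('side')
np.savez('w_stack.npz',im=st,K=p['K'],T=p['camera_from_world'])
u=project(np.array([[b[0],b[1],.05]]),camera_params('side'),False)[0].astype(int);u=np.clip(u,[60,50],[499,369])
o=np.hstack([cv2.resize(im[90:230,200:360],(320,280)),cv2.resize(s[u[1]-50:u[1]+50,u[0]-60:u[0]+60],(336,280))])
t=cv2.resize(st[95:195,210:350],(656,469))[:300*469//300]
cv2.imwrite(f'pics/a_{sys.argv[1]}.png',np.vstack([o,t[:,:656]])[:,:,::-1][:600] if 0 else np.vstack([cv2.resize(o,(560,239)),cv2.resize(st[95:185,210:350],(560,360))])[...,::-1])
print(read_time_s())
E
python3 look.py square
```

```text
square df down [-0.8 -0.9  0.3]
gap 0.0528 z 0.0011
gap lifted 0.0525 F [-0.2 -0.3 -0.6]
seat dz 0.0 f 6.4 [0.0002 0.0001 0.001 ]
dt 8.0167 t 25.075
27.45
```

View pics/a_square.png

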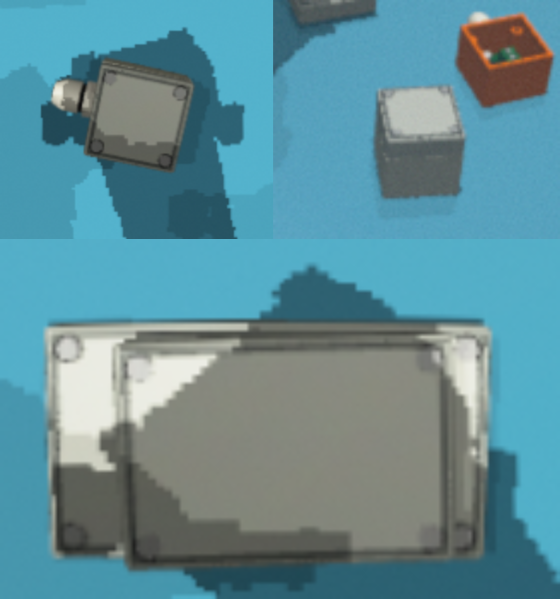

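The square cover is seated. The medium and long covers in the stack have not moved: the 2.8 px shift matches the camera's 2.8 mm offset.

```bash
python3 look.py medium
```

```text
medium df down [1.  0.8 1.5]
gap 0.0611 z 0.0012
gap lifted 0.0608 F [-0.6  0.2 -2.3]
seat dz 0.0 f 4.9 [0.0003 0.     0.0011]
dt 8.1833 t 35.6333
39.175
```

View pics/a_medium.png

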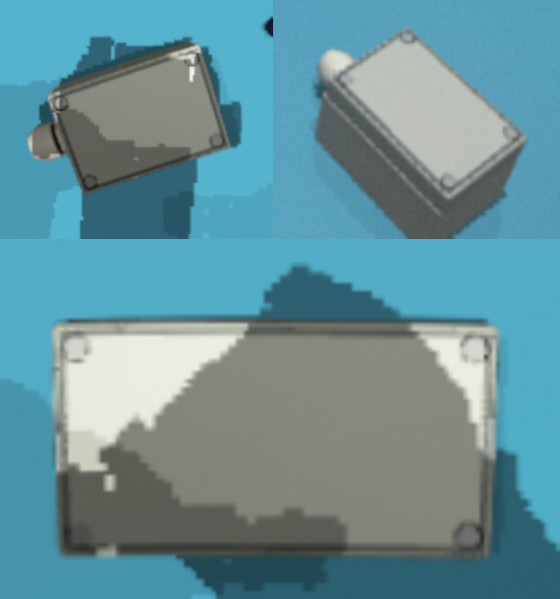

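Run:
```python
from h import *
z=np.load("w_stack.npz");p=dict(K=z["K"],camera_from_world=z["T"])
s=project(np.array([[.634,.235,.026]]),p,True)[0]
print(fit("c_long",[(obs(z["im"],s),p,True)],(.634,.235),[0,.05,-.05]))
```

```text
(array([ 0.63500177,  0.23578253, -0.00784281]), np.float64(0.014449436491014316))
```

```bash
sed -i 's/"long":(.634,.236,-.015)/"long":(.6345,.2358,-.008)/' pp.py
python3 - <<'E'
from pp import *
go("long")
b=json.load(open("res2.json"));t=[]
def shot(k,dx=-.03):
    x,y,_=b[k];move_ptp([x+dx,y,.25],[1,0,0,0]);pause(.1);im=read_camera("wrist")
    p=camera_params("wrist");u,v=project(np.array([[x,y,.06]]),p,True)[0].astype(int)
    t.append(cv2.resize(im[v-70:v+70,u-90:u+90],(390,290)))
shot("long")
shot("medium")
move_ptp([.42,0,.4],[1,0,0,0])
for c,k in(("side","medium"),("scene","medium"),("side","long"),("scene","long")):
    im=read_camera(c);x,y,_=b[k];u,v=project(np.array([[x,y,.05]]),camera_params(c),False)[0].astype(int)
    u=min(max(u,60),499);v=min(max(v,45),374);t.append(cv2.resize(im[v-45:v+45,u-60:u+60],(390,290),interpolation=cv2.INTER_CUBIC))
cv2.imwrite("pics/f1.png",np.vstack([np.hstack(t[:2]),np.hstack(t[2:4])])[...,::-1])
cv2.imwrite("pics/f2.png",np.hstack(t[4:6])[...,::-1])
cv2.imwrite("pics/f3.png",read_camera("scene")[...,::-1])
print(read_time_s())
E
```

```text
long df down [0.4 0.5 0.7]
gap 0.0672 z 0.0012
gap lifted 0.0669 F [-0.1  0.  -1.7]
seat dz 0.0 f 7.3 [0.0002 0.0002 0.001 ]
dt 7.325000000000003 t 46.5
51.125
```

View pics/f1.png

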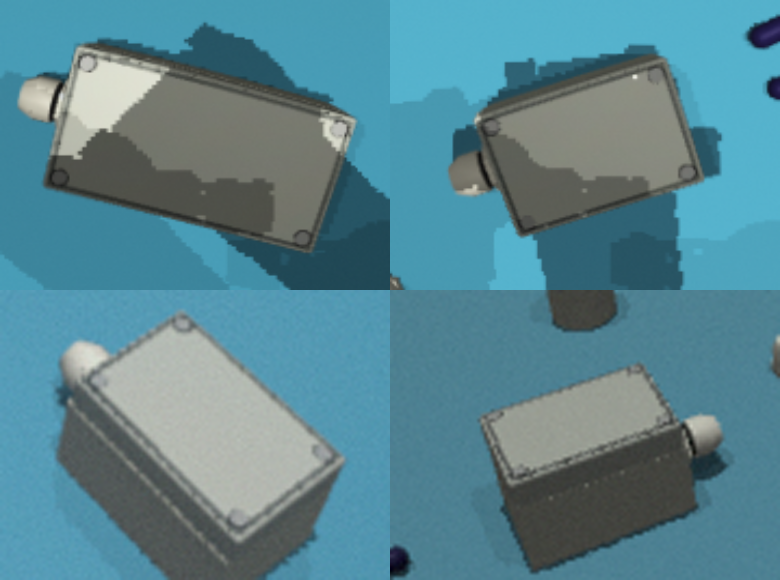

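View pics/f2.png

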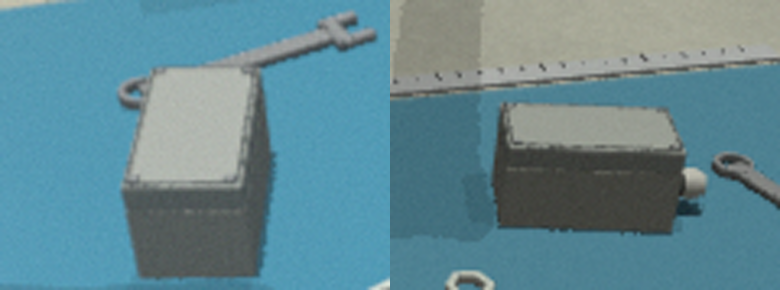

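View pics/f3.png

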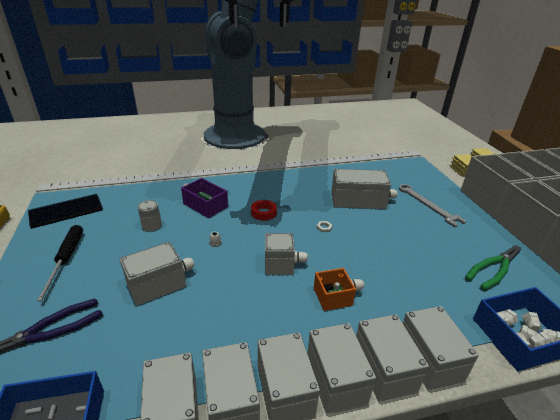

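All four covers lie flat and flush on their boxes: round (150,215), medium (155,270), square (280,253) and long (360,187). The look-alikes are untouched and the robot is clear, so I'm handing in.

```bash
python3 -c "
from bench import *
print(sign_off(),read_time_s())"
```

```text
the job is handed in; nothing more can be done
the job is handed in; nothing more can be done
```

I took the stack apart from the top (round, square, medium, long), set each cover on the grey box of its own shape and size, and handed the job in. The last clock reading, just before handing in, was 51 s of the 109 s allowed.

- **Seating:** each cover made contact within about 1 mm of its nominal seated height, with 5–7 N of contact force, before I opened the gripper.
- **Final pictures:** wrist, side and scene views show all four covers flat, square and flush. The boxes show no visible movement, and the purple and orange look-alikes were not touched.
- **Small disagreements:** I saw a faint line at the joint between the medium cover and its box and looked closer. It is an even seam, and the long box shows a similar one. The long cover seemed to shift slightly in one wrist view after the medium was lifted, but a refit put it within about 1 mm of the earlier measurement. No check failed.

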